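# Lock the sample chest with its hasp and pin

## Robot

A 6-joint arm with a two-finger parallel gripper is mounted at the origin on the work surface. World frame = base frame: x ahead of the robot, y to its left, z up, the work surface at z = 0. Lengths are in m, angles in rad, forces in N, time in s.
With the tool pointing down it reaches from about 0.225 to 0.875 m from the base axis. Payload 3.4 kg.
Tool frame: the origin (TCP) lies midway between the tips of the shut fingers; the grasp point (between the pads) lies 19 mm behind it (manip.grasp_offset is the distance from the TCP to the grasp point, in m); x points along the fingers, y is the direction in which the jaws open and shut, and the axes are right-handed (so a half turn about x gives the same grasp; the last joint's range is limited). The gripper opens to 85 mm and grips with 20 to 120 N. Pads are 22 mm wide; open, the fingers measure 114 mm over their backs; the gripper's body (76 mm by 85 mm) begins 54 mm behind the grasp point. The pads swing forward as they close: fully open they stand 13 mm farther back than shut.
Start: joints at [1.151, 0.276, 1.505, -0, 1.361, -0.121], TCP at [0.169, 0.55, 0.231] pointing down, gripper open.
Joint ranges: [-2.89, 2.89], [-0.75, 2.08], [0.22, 2.7], [-1.18, 4.32], [0.11, 2.71], [-2.7, 2.7]. Speed limits (rad/s): [2.57, 2.57, 3.14, 3.14, 3.14, 3.14].

## Interface

Orientations are given as a unit quaternion [w, x, y, z].
In Python, from rig import manip gives the robot as it stands.
- The arm moves only by the shell command python3 -m creep 'ROWS' [OPENING] [FORCE]. ROWS is a JSON object of lists of equal length, an entry for each row: "delta_pos": the shift along the tool's x, y, z in cm, a list of three; "dr": the turn, a rotation vector about the tool's x, y, z in rad, a list of three. In form: {"delta_pos": [[dx, dy, dz], ...], "dr": [[rx, ry, rz], ...]}. A call has 1 to 10 rows; each row is the pose to reach, as a shift and turn from the pose commanded when the call began, along the tool's axes at that moment; what a row does not reach only later rows make up. A row lasts 1/10 s, in which the tool goes at most 50 mm and 8.59 degrees, less where a joint would pass 70% of its speed; a pose out of reach is approached as far as the arm can. A call with a gripper value outside its range is refused whole. OPENING is the opening, from -1 (shut) to 1 (fully open), set as the call begins (- or left out, the last holds). The fingers move at their own pace and stop on an object; FORCE is the grip in N (left out, the last holds). Time passes only in rows, so rows that repeat a pose let the fingers close. It gives the time, the measured TCP pose, the force and the opening at its end, in the units of the state.
- manip.get_state(): the state, without advancing time (a new reading comes with each control period).
- manip.get_image(name): name is "side" or "top" or "wrist"; returns a dict with "pixels" (384x512x3 uint8, blue, green, red), "depth" (384x512 float32, m along the optical axis (not along the pixel's ray), 0 where there is no reading), "intrinsics" (3x3 intrinsics, pixels), "rvec" (rotation vector, rad) and "tvec" (3), from world to camera coordinates, as OpenCV has them. Camera axes: x right, y down, z forward; pixel columns grow to the right and rows downward; lengths in m; the calibration is good to about 2 mm. A picture is of the moment at which its call begins.
- manip.sign_off(): hands the job in, once; it reports no verdict.
The state is a dict: "clock": time; "qpos": joint angles; "qd": joint speeds; "effort": joint torques, N m; "position": TCP position; "ee_rot": TCP orientation; "contact_force": force on the tool from outside, world axes, zero at the start; "moment": the same for the moment, N m; "width": finger opening in m.
Only numpy, scipy, OpenCV 4.12 (cv2) and the standard library are available. Lean on these libraries where they do the work, as an engineer would, in place of code of your own. Each camera call takes 0.05 s, during which the arm holds its last target. There are 200 camera calls.

## Task

Lock the sample chest: swing the raised hasp forward and down flat over its staple, then take the locking pin with the long slim shaft and push the shaft sideways through the staple's loop until its grip block is close up to the hasp. Leave the pin standing there with its shaft through the loop; the pin with the short stub and the one with the thick shaft are not for this chest.

Things in the scene. Friction and masses are not known exactly. Their poses are not given: they have to be found in the camera images.
- hasp (a joint): Angle (rad) of the hasp, a slotted steel strap 104 x 40 x 4 mm on the chest: 0 flat over the staple, 1.57 upright, to 2.2 leaning back from the robot. Hinge line: 60 mm in +x and 15 mm below loop, along the chest's y. Stiff hinge (0.024 N m): it stays put from 1.1 to 2.05, falls shut by its weight below 0.9. The lid is clear to 80 mm behind the strap (a 20 mm high tape roll lies to its right).
- loop (a point): Centre of the staple's opening; the staple is an upright 6 mm steel bow on the front rail of the flat aluminium chest (240 x 260 x 100 mm, fixed). 20 mm above the chest top. Opening: 34 mm along x, from 7 (hasp down) to 37 mm above the top; bow 43 mm high. Chest axes: x from rail to hinge, y along the rail, the pin's way through (either side), z up. Rail edge 45 mm to -x, chest ends at y +-130 mm.
- pin_grip (a point): Centre of the long slim pin's dark steel grip block, which stands upright: 44 mm long (x), 22 wide (y, grip here), 45 high (z); this point is 22.5 mm above its base. A level 10 mm round brass shaft, 70 mm long, sticks out of its +x face, axis 18 mm above the base. About 0.4 kg; stands by itself. Two like blocks nearby have a 24 mm stub and a 30 mm thick shaft.
- pin_tip (a point): Free end of the long slim pin's shaft, on its axis: 92 mm in +x from the centre of the grip block, 18 mm above the pin's base. Same axes as the grip block.
Mind the look-alikes: they are no part of the job. Leave any blue look-alike of the part that bears pin_grip alone.

How it is judged:
By the outcome, as a careful person would: the job done as asked, in the order asked, and still so for the second after the job is handed in, with the robot touching nothing.
It also fails if it takes over 58 s, if anything falls off the work surface, if the arm or the gripper's body presses on something with over 40 N, if the wrist force passes 120 N, or if a joint passes its speed limit or range.

## Working session

There is one attempt and no reset: what is moved stays moved. The work goes in short steps, Python scripts to look and compute and a shell command to move; the robot and the scene stay as the last step left them, time stands still between calls to the robot, and variables do not carry over. Pictures are saved under pics/ and viewed, about 8 in all and at most 12, crops included, and the job is handed in when it is done.

```bash
ls; mkdir -p pics
cat > h.py <<'E'
import numpy as np, cv2
from rig import manip
def grab(n):
    im=manip.get_image(n); np.savez(f'pics/{n}.npz',**im); return im
def cam(im):
    R=cv2.Rodrigues(np.array(im['rvec'],float))[0]; return np.array(im['intrinsics']),R,np.array(im['tvec'],float).ravel()
def world(im):
    K,R,t=cam(im); d=im['depth']; h,w=d.shape
    u,v=np.meshgrid(np.arange(w),np.arange(h))
    p=np.stack([(u-K[0,2])/K[0,0]*d,(v-K[1,2])/K[1,1]*d,d],-1)
    W=(p-t)@R; W[d==0]=np.nan; return W
def ray(im,u,v,z):
    K,R,t=cam(im); c=-R.T@t; r=R.T@np.linalg.solve(K,[u,v,1]); return c+r*(z-c[2])/r[2]
def proj(im,P):
    K,R,t=cam(im); q=K@(R@np.array(P)+t); return q[:2]/q[2]
def save(im,f,crop=None,s=1):
    p=im['pixels']
    if crop: p=p[crop[1]:crop[3],crop[0]:crop[2]]
    cv2.imwrite(f,cv2.resize(p,None,fx=s,fy=s,interpolation=cv2.INTER_CUBIC))
E
python3 - <<'E'
from h import *
s=manip.get_state(); print(s)
for n in('top','side'):
    im=grab(n); save(im,f'pics/{n}0.png',s=1.5); K,R,t=cam(im); print(n,K[0,0],-R.T@t,R[2])
E
```

```text
pics
{'clock': 0.0, 'qpos': array([ 1.15102001e+00,  2.76575026e-01,  1.50619270e+00,  8.16198489e-06,
        1.36067558e+00, -1.21013368e-01]), 'qd': array([-2.46986452e-05, -3.13332285e-04, -2.80741806e-04,  4.10192816e-04,
       -3.41354011e-04, -6.21480507e-04]), 'effort': array([-9.20242819e-04, -4.16778266e+01, -2.45801675e+01,  8.90603746e-05,
        1.09728271e-02,  5.66159727e-06]), 'position': array([0.16902766, 0.5490178 , 0.23042736]), 'ee_rot': array([ 0.69905408,  0.10460702,  0.69940906, -0.10586658]), 'contact_force': array([-0.04428642,  0.23112548, -0.01831344]), 'moment': array([0.04301212, 0.02758684, 0.02689159]), 'width': 0.08520299486889651}
top 379.2293061336243 [0.28248027 0.12134987 0.99864725] [ 0.18279973  0.01428984 -0.98304632]
side 385.28048498279 [0.24279753 0.66731077 0.73998492] [ 0.24752483 -0.63115318 -0.73510348]
```

View pics/top0.png

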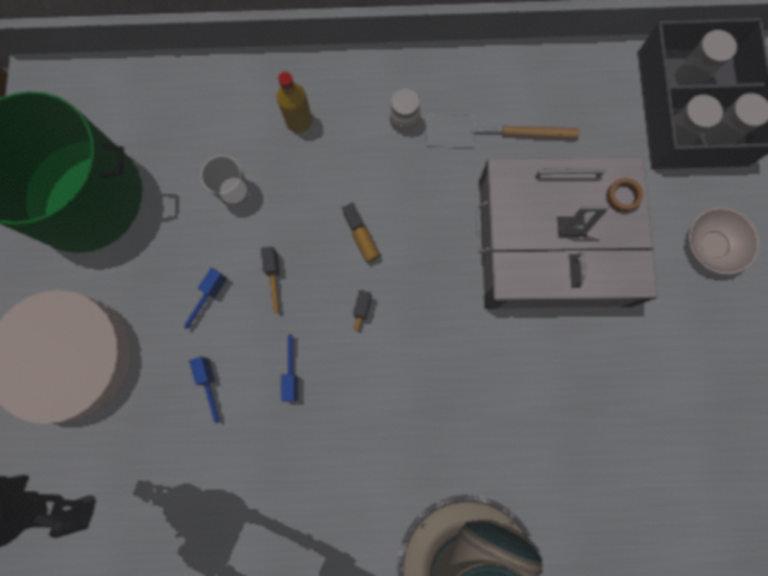

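View pics/side0.png

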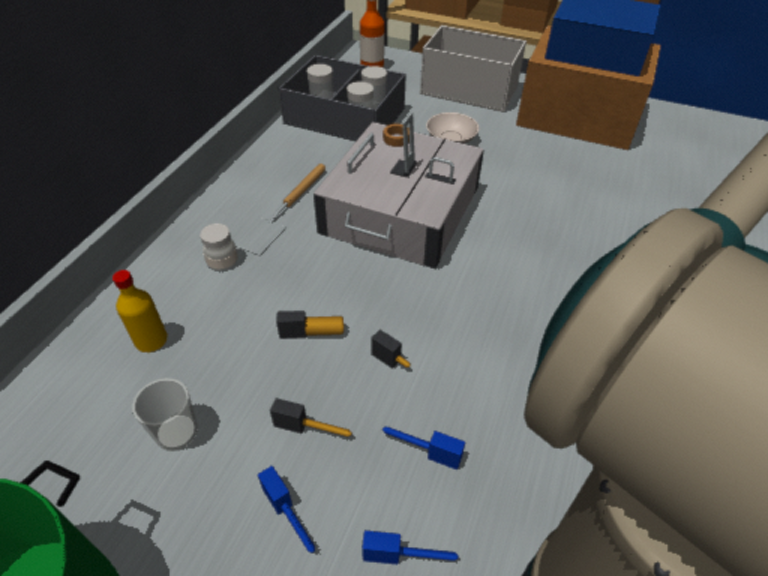

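The top view (1.5x) shows the long slim pin with its dark block at (270,262) and its brass shaft ending at (276,310). The staple is at (577,270), the upright hasp at about (580,225), and the tape roll at (626,194). Next I'll measure these.

Run:
```python
from h import *
im=dict(np.load('pics/top.npz')); W=world(im); p=im['pixels'].astype(int)
hsv=cv2.cvtColor(im['pixels'],cv2.COLOR_BGR2HSV)
z=W[...,2]
def box(u0,v0,u1,v1): 
    m=np.zeros(z.shape,bool); m[int(v0/1.5):int(v1/1.5),int(u0/1.5):int(u1/1.5)]=1; return m
b=box(250,235,295,325)
# shaft (brass)
sh=b&(hsv[...,0]>8)&(hsv[...,0]<30)&(hsv[...,1]>110)
dk=b&(p.max(-1)<75)&(z>0.038)
print('shaft z',np.nanmedian(z[sh]),sh.sum(),'block',dk.sum(),np.nanmedian(z[dk]))
r=cv2.minAreaRect(np.float32(W[dk][:,:2])); print('blk',r)
S=W[sh&(z>0.012)]; print('shaft x',S[:,0].min(),S[:,0].max(), S.mean(0)); 
f=cv2.fitLine(np.float32(S[:,:2]),cv2.DIST_L2,0,.01,.01).ravel(); print(f)
# chest top
c=box(480,150,665,310)&(abs(z-0.1)<0.006); print('chest',c.sum(),np.nanmedian(z[c])); r=cv2.minAreaRect(np.float32(W[c][:,:2])); print(r,cv2.boxPoints(r))
for nm,bb in(('staple',(560,245,600,290)),('hasp',(550,200,615,242))):
    m=box(*bb)&(z>0.110); q=W[m]; print(nm,m.sum(),q.min(0),q.max(0),q.mean(0))
    hi=q[q[:,2]>q[:,2].max()-0.012]; print(len(hi),hi.mean(0),cv2.minAreaRect(np.float32(hi[:,:2])))
sd=dict(np.load('pics/side.npz'));Ws=world(sd)
def sb(u0,v0,u1,v1): 
    m=np.zeros(z.shape,bool); m[int(v0/1.5):int(v1/1.5),int(u0/1.5):int(u1/1.5)]=1; return m
for nm,bb in(('staple',(425,150,460,185)),('hasp',(398,108,418,172))):
    m=sb(*bb)&(Ws[...,2]>0.110); q=Ws[m]; print('side',nm,m.sum(),q.min(0),q.max(0),q.mean(0)); hi=q[q[:,2]>q[:,2].max()-0.012]; print(len(hi),hi.mean(0))
save(im,'pics/chest_top.png',(315,95,450,215),4)
```

```text
shaft z 0.02328064347680732 58 block 131 0.04499901077534199
blk ((0.5180636644363403, 0.32373347878456116), (0.041377175599336624, 0.02095598354935646), 5.8463640213012695)
shaft x 0.4307719235919095 0.4950693410107752 [0.46238229 0.31817566 0.02303661]
[0.9938837  0.1104314  0.4623823  0.31817567]
chest 9200 0.10006780734820245
((0.5474168062210083, -0.18189439177513123), (0.2608086168766022, 0.24087707698345184), 89.17328643798828) [[ 0.4251093  -0.3105474 ]
 [ 0.66596127 -0.31402284]
 [ 0.66972435 -0.05324137]
 [ 0.42887235 -0.04976594]]
staple 71 [ 0.44951993 -0.1835974   0.11315807] [ 0.49365196 -0.17748501  0.14623737] [ 0.47104473 -0.18001789  0.13597656]
53 [ 0.47107358 -0.18033751  0.14102654] ((0.4717184603214264, -0.18061544001102448), (0.0059760198928415775, 0.042951975017786026), 89.93628692626953)
hasp 304 [ 0.52874046 -0.24931148  0.11029954] [ 0.58506544 -0.16120098  0.2107175 ] [ 0.53752582 -0.18302808  0.16079842]
58 [ 0.54017471 -0.18056658  0.20600739] ((0.5404294729232788, -0.18104630708694458), (0.03926801681518555, 0.00399931613355875), 88.67662048339844)
side staple 72 [ 0.4485342  -0.18191706  0.11026082] [ 0.49468349 -0.17298639  0.14379741] [ 0.47055396 -0.17827848  0.13191031]
41 [ 0.47051325 -0.17848282  0.1394899 ]
side hasp 258 [ 0.5289896  -0.29431119  0.11013473] [ 0.59819127 -0.15678079  0.20930314] [ 0.54194062 -0.19012135  0.15679488]
39 [ 0.53955351 -0.17628582  0.20448296]
```

```bash
cat >> h.py <<'E'
from scipy.spatial.transform import Rotation as Ro
def rot(): return Ro.from_quat(np.roll(manip.get_state()['ee_rot'],-1))
def down(yaw):  # tool x down, tool y at world heading yaw
    y=np.array([np.cos(yaw),np.sin(yaw),0]); x=np.array([0,0,-1.]); return Ro.from_matrix(np.stack([x,y,np.cross(x,y)],1))
def go(P,yaw=None):
    s=manip.get_state(); R0=rot(); d=R0.inv().apply(np.array(P)-s['position'])*100
    dr=(R0.inv()*down(yaw)).as_rotvec() if yaw is not None else np.zeros(3)
    print('dpos cm',d.round(2),'dr',dr.round(3),'|deg|',round(np.degrees(np.linalg.norm(dr)),1))
def st():
    s=manip.get_state(); print('t',round(s['clock'],2),'pos',s['position'].round(4),'F',s['contact_force'].round(1),'w',round(s['width'],4),'q',s['qpos'].round(2)); M=rot().as_matrix(); print('toolx',M[:,0].round(3),'tooly',M[:,1].round(3),'yaw',round(np.arctan2(M[1,1],M[0,1]),3))
E
python3 - <<'E'
from h import *
st()
for yaw in(-np.pi/2,np.pi/2,0,np.pi): go([0.585,-0.18,0.26],yaw)
E
```

```text
t 0.1 pos [0.1691 0.5491 0.2305] F [ 0.5 -0.  -0.4] w 0.0853 q [ 1.15  0.28  1.51 -0.    1.36 -0.12]
toolx [-0.001 -0.001 -1.   ] tooly [ 0.294  0.956 -0.002] yaw 1.272
dpos cm [ -2.87 -57.44  61.21] dr [2.843e+00 2.000e-03 1.000e-03] |deg| 162.9
dpos cm [ -2.87 -57.44  61.21] dr [-0.299 -0.     0.002] |deg| 17.1
dpos cm [ -2.87 -57.44  61.21] dr [1.272e+00 1.000e-03 2.000e-03] |deg| 72.9
dpos cm [ -2.87 -57.44  61.21] dr [-1.87e+00 -2.00e-03  1.00e-03] |deg| 107.1
```

View pics/chest_top.png

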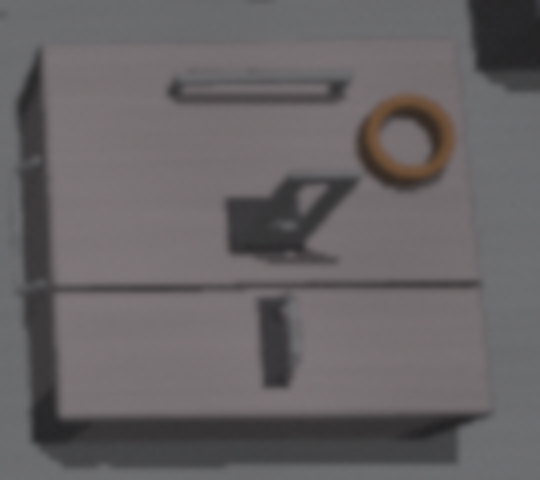

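The close-up shows the upright hasp, with the shadow of its slot, at about (280,250). The staple stands over a dark pad at (280,340), and the tape roll is well off to the right at (410,140). I'll shut the fingers and go above and behind the hasp.

```bash
R='{"delta_pos":[[-4,-57.4,61.2],[-4,-57.4,61.2],[-4,-57.4,61.2],[-4,-57.4,61.2],[-4,-57.4,61.2],[-4,-57.4,61.2],[-4,-57.4,61.2],[-4,-57.4,61.2],[-4,-57.4,61.2],[-4,-57.4,61.2]],"dr":[[1.272,0,0],[1.272,0,0],[1.272,0,0],[1.272,0,0],[1.272,0,0],[1.272,0,0],[1.272,0,0],[1.272,0,0],[1.272,0,0],[1.272,0,0]]}' ; true
python3 -m creep '{"delta_pos":[[-4,-57.4,61.2],[-4,-57.4,61.2],[-4,-57.4,61.2],[-4,-57.4,61.2],[-4,-57.4,61.2],[-4,-57.4,61.2],[-4,-57.4,61.2],[-4,-57.4,61.2],[-4,-57.4,61.2],[-4,-57.4,61.2]],"dr":[[1.272,0,0],[1.272,0,0],[1.272,0,0],[1.272,0,0],[1.272,0,0],[1.272,0,0],[1.272,0,0],[1.272,0,0],[1.272,0,0],[1.272,0,0]]}' -1
python3 -c "
from h import *
st(); go([0.585,-0.18,0.26],0)"
```

```text
clock: 1.1
position: [0.4172, 0.1139, 0.2551]
ee_rot: [0.5, 0.5, 0.5, -0.5]
contact_force: [1.6, -0.6, 0.5]
width: 0.0001
t 1.1 pos [0.4172 0.1139 0.2551] F [ 1.6 -0.6  0.5] w 0.0001 q [0.11 0.04 1.74 0.   1.36 0.11]
toolx [ 0.  0. -1.] tooly [ 1.    -0.001  0.   ] yaw -0.001
dpos cm [-0.5  16.82 29.37] dr [-0.001 -0.    -0.   ] |deg| 0.1
```

```bash
python3 -m creep '{"delta_pos":[[-0.5,16.8,29.4],[-0.5,16.8,29.4],[-0.5,16.8,29.4],[-0.5,16.8,29.4],[-0.5,16.8,29.4],[-0.5,16.8,29.4],[-0.5,16.8,29.4],[3.5,16.8,29.4],[6.7,16.8,29.4],[6.7,16.8,29.4]],"dr":[[0,0,0],[0,0,0],[0,0,0],[0,0,0],[0,0,0],[0,0,0],[0,0,0],[0,0,0],[0,0,0],[0,0,0]]}'
python3 -c "
from h import *
st(); go([0.556,-0.18,0.188]); go([0.485,-.18,.17])"
```

```text
clock: 2.1
position: [0.5814, -0.1772, 0.1827]
ee_rot: [0.496, 0.499, 0.504, -0.502]
contact_force: [-0.2, 0.7, -0.3]
width: -0.0002
t 2.1 pos [ 0.5814 -0.1772  0.1827] F [-0.2  0.7 -0.3] w -0.0002 q [-0.41  0.36  1.5   0.    1.29 -0.41]
toolx [-0.011  0.005 -1.   ] tooly [ 1.    -0.001 -0.011] yaw -0.001
dpos cm [-0.51 -2.54  0.28] dr [0. 0. 0.] |deg| 0.0
dpos cm [ 1.37 -9.62  0.29] dr [0. 0. 0.] |deg| 0.0
```

```bash
python3 -m creep '{"delta_pos":[[0,-1,0],[0,-2,0],[0,-3,0],[0,-4,0],[0,-5,0.0],[0.2,-6,0],[0.5,-7,0],[0.9,-8,0],[1.3,-9,0],[1.7,-10,0]],"dr":[[0,0,0],[0,0,0],[0,0,0],[0,0,0],[0,0,0],[0,0,0],[0,0,0],[0,0,0],[0,0,0],[0,0,0]]}'
python3 - <<'E'
from h import *
st(); im=grab('side'); save(im,'pics/side1.png',(190,50,370,190),4)
E
```

```text
clock: 3.1
position: [0.4838, -0.1782, 0.1705]
ee_rot: [0.5, 0.5, 0.5, -0.5]
contact_force: [-0.3, -0.6, 0.2]
width: -0.0
t 3.1 pos [ 0.4838 -0.1782  0.1705] F [-0.3 -0.6  0.2] w -0.0 q [-0.49  0.23  1.73  0.    1.18 -0.49]
toolx [-0.001  0.    -1.   ] tooly [ 1.    -0.    -0.001] yaw -0.0
```

View pics/side1.png

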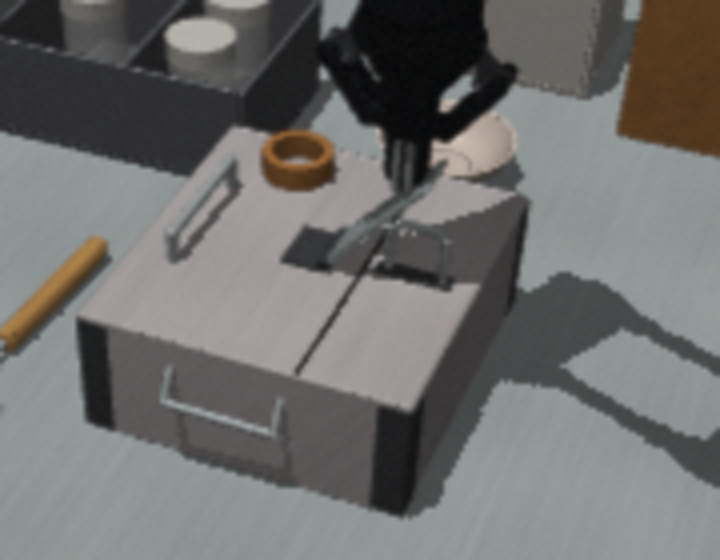

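The hasp now leans forward at roughly 45–50° against the fingers, at about (390,210) in the crop, just above the staple. I'll push on a little.

```bash
python3 -m creep '{"delta_pos":[[0,-1,0],[0.5,-2,0],[1,-3,0],[1,-4,0],[1,-5,0],[1,-5.5,0],[1,-5.5,0],[1,-5.5,0],[1,-5.5,0],[1,-5.5,0]],"dr":[[0,0,0],[0,0,0],[0,0,0],[0,0,0],[0,0,0],[0,0,0],[0,0,0],[0,0,0],[0,0,0],[0,0,0]]}'
python3 - <<'E'
from h import *
st(); im=grab('side'); save(im,'pics/side2.png',(190,50,370,190),4)
W=world(im); m=np.zeros(W.shape[:2],bool); m[95:125,260:310]=1
E
```

```text
clock: 4.15
position: [0.4303, -0.1783, 0.1611]
ee_rot: [0.5, 0.5, 0.5, -0.5]
contact_force: [-0.2, -0.8, 0.4]
width: 0.0004
t 4.15 pos [ 0.4303 -0.1783  0.1611] F [-0.2 -0.8  0.4] w 0.0004 q [-0.54  0.17  1.84  0.    1.14 -0.54]
toolx [ 0. -0. -1.] tooly [1. 0. 0.] yaw 0.0
```

View pics/side2.png

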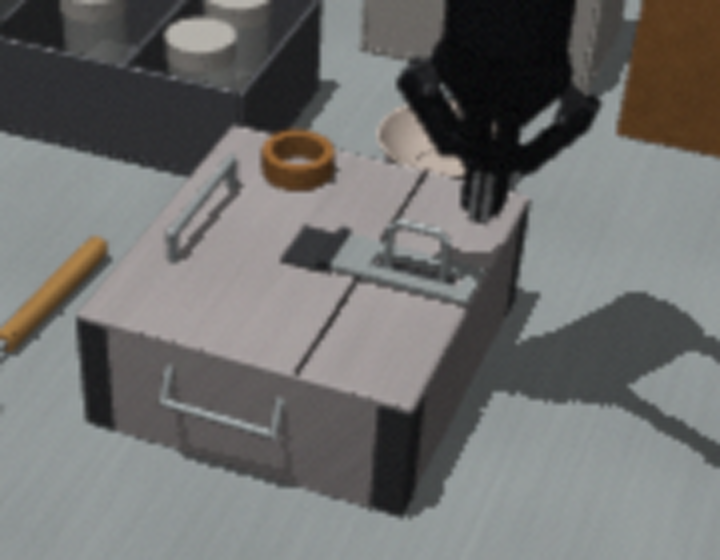

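The hasp lies flat at about (400,265), with the staple bow standing through its slot. Next I'll move over the pin.

```bash
python3 -c "
from h import *
go([0.518,0.324,0.22],-1.468)"
python3 -m creep '{"delta_pos":[[-5,0,0],[-8,8.8,-50.2],[-8,8.8,-50.2],[-8,8.8,-50.2],[-8,8.8,-50.2],[-8,8.8,-50.2],[-8,8.8,-50.2],[-8,8.8,-50.2],[-8,8.8,-50.2],[-8,8.8,-50.2]],"dr":[[0,0,0],[1.468,0,0],[1.468,0,0],[1.468,0,0],[1.468,0,0],[1.468,0,0],[1.468,0,0],[1.468,0,0],[1.468,0,0],[1.468,0,0]]}' 0.3
python3 -c "
from h import *
st();go([0.518,0.324,0.22],-1.468)"
```

```text
dpos cm [ -5.89   8.79 -50.22] dr [ 1.468 -0.    -0.   ] |deg| 84.1
clock: 5.2
position: [0.4987, 0.2079, 0.2343]
ee_rot: [0.138, 0.694, 0.138, -0.693]
contact_force: [0.3, 0.6, -0.1]
width: 0.0553
t 5.2 pos [0.4987 0.2079 0.2343] F [ 0.3  0.6 -0.1] w 0.0553 q [ 0.27  0.22  1.57 -0.    1.35  1.45]
toolx [ 0. -0. -1.] tooly [ 0.382 -0.924  0.   ] yaw -1.179
dpos cm [ 1.43 -9.99 -6.22] dr [ 0.289 -0.    -0.   ] |deg| 16.6
```

```bash
python3 -m creep '{"delta_pos":[[2.5,-10,-6.2],[2.5,-10,-6.2],[2.5,-10,-6.2],[2.5,-10,-6.2],[2.5,-10,-6.2],[2.5,-10,-6.2]],"dr":[[0.29,0,0],[0.29,0,0],[0.29,0,0],[0.29,0,0],[0.29,0,0],[0.29,0,0]]}'
python3 - <<'E'
from h import *
st();go([0.518,0.324,0.008],-1.468)
im=grab('wrist'); save(im,'pics/wrist0.png',s=1.3); K,R,t=cam(im); print(-R.T@t,R[2])
W=world(im);z=W[...,2];p=im['pixels']; ok=np.hypot(W[...,0]-.518,W[...,1]-.324)<0.06
m=ok&(abs(z-.045)<.005)&(p.max(-1)<110); print(m.sum(),cv2.minAreaRect(np.float32(W[m][:,:2])),W[m].mean(0))
hsv=cv2.cvtColor(p,cv2.COLOR_BGR2HSV); ok=np.hypot(W[...,0]-.48,W[...,1]-.32)<0.07
m=ok&(hsv[...,0]>8)&(hsv[...,0]<30)&(hsv[...,1]>110)&(z>.012); S=W[m];print(m.sum(),S.min(0),S.max(0),cv2.fitLine(np.float32(S[:,:2]),cv2.DIST_L2,0,.01,.01).ravel())
side=dict(np.load('pics/side.npz'));Ws=world(side);q=Ws[103:122,275:310].reshape(-1,3); q=q[abs(q[:,1]+.18)<.03]; print('hasp z by x');
for x in np.arange(.43,.53,.015):
    k=q[abs(q[:,0]-x)<.008]; print(round(x,3),len(k),np.nanmedian(k[:,2]).round(4) if len(k) else '')
E
```

```text
clock: 5.8
position: [0.517, 0.3211, 0.2094]
ee_rot: [0.038, 0.706, 0.037, -0.706]
contact_force: [0.4, -0.6, 1.1]
width: 0.0554
t 5.8 pos [0.517  0.3211 0.2094] F [ 0.4 -0.6  1.1] w 0.0554 q [ 0.44  0.34  1.47 -0.    1.34  1.91]
toolx [ 0.    -0.001 -1.   ] tooly [ 0.106 -0.994  0.001] yaw -1.464
dpos cm [20.14 -0.29 -0.13] dr [ 0.004 -0.    -0.001] |deg| 0.2
[0.60006528 0.3296417  0.35212788] [-0.32104479 -0.03509526 -0.94641353]
884 ((0.5202776789665222, 0.3256514370441437), (0.04315854609012604, 0.021405020728707314), 6.4661335945129395) [0.52115586 0.32540932 0.04487224]
579 [0.43095431 0.26219367 0.01966618] [0.53730045 0.37561063 0.29806779] [0.9885821  0.15068334 0.48717734 0.32157296]
hasp z by x
0.43 30 0.1077
0.445 58 0.1072
0.46 62 0.1075
0.475 68 0.1068
0.49 82 0.1068
0.505 76 0.106
0.52 55 0.1065
```

View pics/wrist0.png

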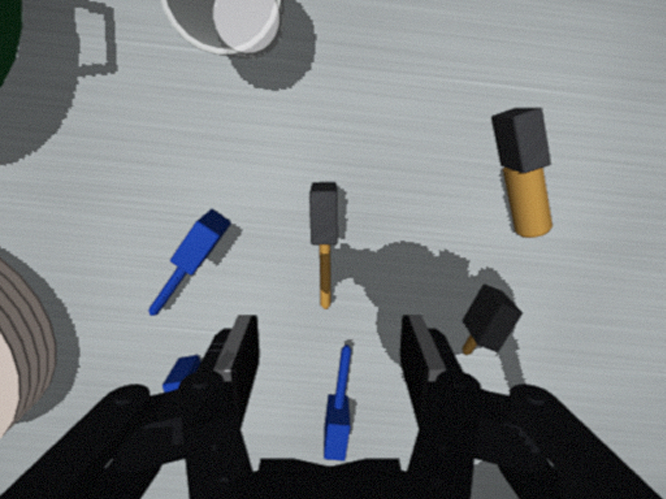

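The wrist view shows the slim pin's block at (323,213) with its shaft down to (325,305). The neighbours are well clear of the jaws. Its measured centre is (0.5195,0.325), so I'll descend.

```bash
python3 -m creep '{"delta_pos":[[5,-0.3,-0.3],[10,-0.3,-0.3],[14,-0.3,-0.3],[14,-0.3,-0.3],[14,-0.3,-0.3],[14,-0.3,-0.3]],"dr":[[0.006,0,0],[0.006,0,0],[0.006,0,0],[0.006,0,0],[0.006,0,0],[0.006,0,0]]}'
python3 -c "
from h import *
st();go([0.5195,0.325,0.008],-1.458)"
```

```text
clock: 6.45
position: [0.5219, 0.3259, 0.0722]
ee_rot: [0.035, 0.708, 0.036, -0.704]
contact_force: [0.2, -0.0, 0.2]
width: 0.0557
t 6.45 pos [0.5219 0.3259 0.0722] F [ 0.2 -0.   0.2] w 0.0557 q [0.45 0.46 1.65 0.   1.03 1.92]
toolx [ 0.005  0.002 -1.   ] tooly [ 0.1   -0.995 -0.002] yaw -1.47
dpos cm [6.42 0.08 0.28] dr [-0.012 -0.005  0.002] |deg| 0.8
```

```bash
python3 -m creep '{"delta_pos":[[2,0.05,0.2],[4,0.05,0.2],[5.5,0.05,0.2],[6.3,0.05,0.2],[6.3,0.05,0.2],[6.3,0.05,0.2],[6.3,0.05,0.2]],"dr":[[0,0,0],[0,0,0],[0,0,0],[0,0,0],[0,0,0],[0,0,0],[0,0,0]]}'
python3 -c "
from h import *
st()"
python3 -m creep '{"delta_pos":[[0,0,0],[0,0,0],[0,0,0],[0,0,0],[0,0,0],[0,0,0],[0,0,0],[0,0,0]],"dr":[[0,0,0],[0,0,0],[0,0,0],[0,0,0],[0,0,0],[0,0,0],[0,0,0],[0,0,0]]}' -1 60
python3 -c "
from h import *
st()"
```

```text
clock: 7.15
position: [0.5187, 0.3252, 0.0076]
ee_rot: [0.035, 0.707, 0.036, -0.705]
contact_force: [0.2, 0.4, -0.4]
width: 0.055
t 7.15 pos [0.5187 0.3252 0.0076] F [ 0.2  0.4 -0.4] w 0.055 q [0.45 0.52 1.72 0.   0.9  1.92]
toolx [ 0.003  0.001 -1.   ] tooly [ 0.101 -0.995 -0.001] yaw -1.47
clock: 7.95
position: [0.5181, 0.3251, 0.0068]
ee_rot: [0.035, 0.707, 0.036, -0.706]
contact_force: [-0.7, 0.1, 5.5]
width: 0.0211
t 7.95 pos [0.5181 0.3251 0.0068] F [-0.7  0.1  5.5] w 0.0211 q [0.45 0.53 1.72 0.   0.9  1.92]
toolx [ 0.001  0.001 -1.   ] tooly [ 0.101 -0.995 -0.001] yaw -1.47
```

```bash
python3 -c "
from h import *
go([0.473,-0.055,0.22],-0.0144)"
python3 -m creep '{"delta_pos":[[-2,0,0],[-6,0,0],[-11,0,0],[-16,0,0],[-21.3,0,0],[-21.3,0,0]],"dr":[[0,0,0],[0,0,0],[0,0,0],[0,0,0],[0,0,0],[0,0,0]]}'
python3 -c "
from h import *
st();go([0.473,-0.055,0.22],-0.0144)"
```

```text
dpos cm [-21.35  37.35   8.3 ] dr [-1.455e+00 -1.000e-03 -0.000e+00] |deg| 83.4
clock: 8.55
position: [0.521, 0.3263, 0.226]
ee_rot: [0.034, 0.71, 0.038, -0.702]
contact_force: [1.2, 0.8, -2.8]
width: 0.021
t 8.55 pos [0.521  0.3263 0.226 ] F [ 1.2  0.8 -2.8] w 0.021 q [ 0.45  0.33  1.44 -0.    1.36  1.92]
toolx [ 0.012  0.006 -1.   ] tooly [ 0.101 -0.995 -0.004] yaw -1.47
dpos cm [ 0.33 37.45  8.63] dr [-1.455 -0.013 -0.005] |deg| 83.4
```

```bash
python3 -m creep '{"delta_pos":[[0,2,0.5],[0,4,1],[0,7,1.5],[0,10,2],[0,14,3],[0,18,4],[0,22,5],[0,26,6],[0,30,7],[0,33,7.5]],"dr":[[-0.07,0,0],[-0.15,0,0],[-0.25,0,0],[-0.37,0,0],[-0.5,0,0],[-0.63,0,0],[-0.76,0,0],[-0.9,0,0],[-1.03,0,0],[-1.15,0,0]]}'
python3 -c "
from h import *
st();go([0.473,-0.055,0.22],-0.0144)"
```

```text
clock: 9.55
position: [0.474, -0.0132, 0.2171]
ee_rot: [-0.414, -0.571, -0.416, 0.574]
contact_force: [0.9, -0.4, -3.0]
width: 0.0216
t 9.55 pos [ 0.474  -0.0132  0.2171] F [ 0.9 -0.4 -3. ] w 0.0216 q [-0.17  0.14  1.73 -0.    1.28  0.14]
toolx [-0.005 -0.    -1.   ] tooly [ 0.951 -0.31  -0.004] yaw -0.316
dpos cm [-0.28  1.2   4.01] dr [-0.301  0.001  0.004] |deg| 17.3
```

```bash
python3 -m creep '{"delta_pos":[[0,0.4,1.3],[0,0.8,2.6],[0,1.2,3.9],[0,1.2,3.9],[0,1.2,3.9],[0,1.2,3.9]],"dr":[[-0.1,0,0],[-0.2,0,0],[-0.304,0,0],[-0.304,0,0],[-0.304,0,0],[-0.304,0,0]]}'
python3 - <<'E'
from h import *
st();go([0.473,-0.055,0.109],-0.0144)
im=grab('wrist'); save(im,'pics/wrist1.png',s=1.3)
W=world(im);z=W[...,2];p=im['pixels'];P=manip.get_state()['position']
hsv=cv2.cvtColor(p,cv2.COLOR_BGR2HSV)
m=(hsv[...,0]>8)&(hsv[...,0]<30)&(hsv[...,1]>110)&(z>.15)&(z<.28)&(np.hypot(W[...,0]-P[0],W[...,1]-P[1])<.12); S=W[m];print(m.sum(),S.min(0)-P,S.max(0)-P,S.mean(0)-P,cv2.fitLine(np.float32(S),cv2.DIST_L2,0,.01,.01).ravel())
s=(z>.125)&(z<.15)&(abs(W[...,0]-.471)<.04)&(abs(W[...,1]+.18)<.03); q=W[s]; print('staple',s.sum(),q.min(0),q.max(0),q.mean(0))
im=grab('side'); save(im,'pics/side3.png',(190,30,400,190),3.5)
W=world(im);z=W[...,2];hsv=cv2.cvtColor(im['pixels'],cv2.COLOR_BGR2HSV)
m=(hsv[...,0]>8)&(hsv[...,0]<30)&(hsv[...,1]>110)&(z>.15)&(z<.28)&(np.hypot(W[...,0]-P[0],W[...,1]-P[1])<.12); S=W[m];print(m.sum(),S.min(0)-P,S.max(0)-P,S.mean(0)-P,cv2.fitLine(np.float32(S),cv2.DIST_L2,0,.01,.01).ravel())
E
```

```text
clock: 10.15
position: [0.475, -0.0511, 0.2184]
ee_rot: [-0.495, -0.504, -0.496, 0.504]
contact_force: [-0.5, 0.2, -2.9]
width: 0.0211
t 10.15 pos [ 0.475  -0.0511  0.2184] F [-0.5  0.2 -2.9] w 0.0211 q [-0.25  0.14  1.72  0.    1.28 -0.24]
toolx [-0.002  0.001 -1.   ] tooly [ 1.    -0.017 -0.002] yaw -0.017
dpos cm [10.94 -0.17  0.4 ] dr [-0.002 -0.001  0.002] |deg| 0.2
311 [-0.04549198 -0.05515276  0.0128423 ] [0.04492342 0.01409092 0.06116798] [-0.00071313 -0.04113344  0.0202548 ] [-0.06851447  0.82009274  0.5681142   0.47443682 -0.09225596  0.23886359]Traceback (most recent call last):
  File "<stdin>", line 7, in <module>
    return umr_minimum(a, axis, None, out, keepdims, initial, where)
ValueError: zero-size array to reduction operation minimum which has no identity
```

View pics/wrist1.png

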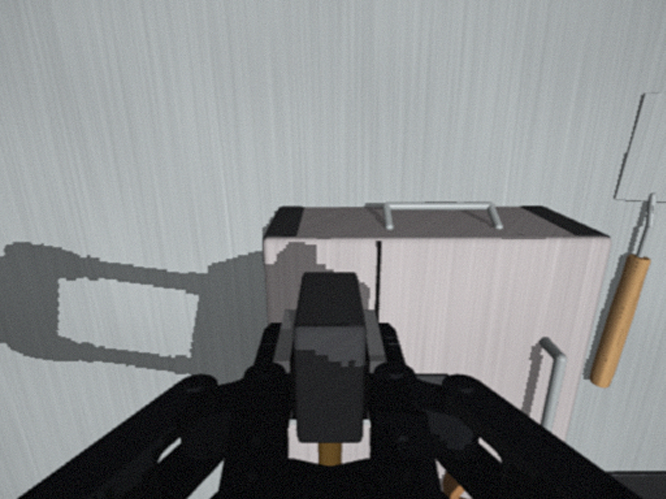

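The wrist view shows the block held squarely at (330,360), but the gripper hides the shaft. I'll measure from the side and top cameras instead.

Run:
```python
from h import *
P=manip.get_state()['position']
for n in('side','top'):
    im=grab(n); W=world(im);z=W[...,2];p=im['pixels'];hsv=cv2.cvtColor(p,cv2.COLOR_BGR2HSV)
    m=(hsv[...,0]>8)&(hsv[...,0]<30)&(hsv[...,1]>110)&(z>.17)&(z<.28)&(np.hypot(W[...,0]-P[0],W[...,1]-P[1])<.12); S=W[m]
    print(n,m.sum())
    if len(S): print((S.min(0)-P).round(4),(S.max(0)-P).round(4),(S.mean(0)-P).round(4),cv2.fitLine(np.float32(S),cv2.DIST_L2,0,.01,.01).ravel()[:3])
    if n=='side': print('proj TCP',proj(im,P),'loop',proj(im,[.471,-.18,.12])); save(im,'pics/side3.png',(190,30,400,190),3.5)
```

```text
side 11
[-0.0234 -0.0827  0.0114] [0.0452 0.0097 0.059 ] [ 0.0096 -0.0206  0.0344] [0.32435575 0.9075916  0.26659116]
proj TCP [278.09976646 107.4447151 ] loop [293.84082144 112.9177085 ]
top 47
[-0.0053 -0.0877  0.0121] [ 0.0018 -0.0566  0.0187] [-0.0015 -0.0737  0.0157] [0.04616469 0.9985101  0.02909353]
```

View pics/side3.png

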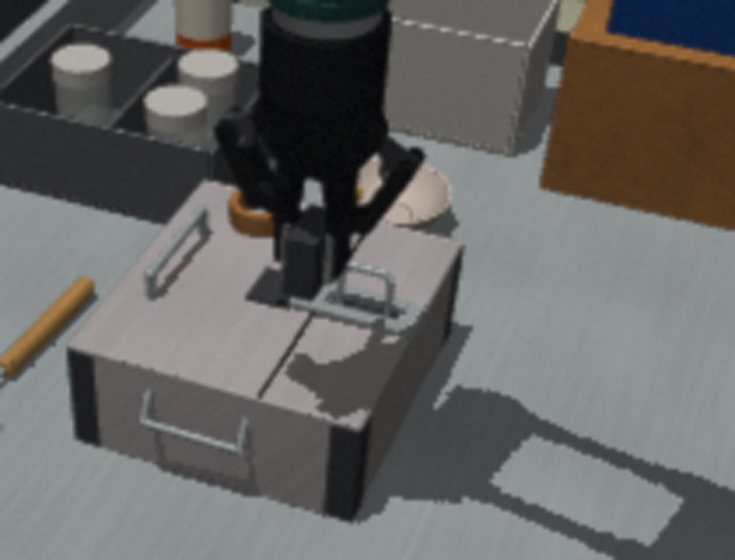

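The side view shows the hasp flat with the bow through it at (365,285), and the pin held level with its shaft pointing towards the staple. The top-view measurement puts the tip 89 mm ahead of the TCP and the shaft axis 11 mm above it, as expected. I'll lower beside the staple.

```bash
python3 -m creep '{"delta_pos":[[2,-0.15,0.2],[5,-0.15,0.2],[8,-0.15,0.2],[10,-0.15,0.2],[10.9,-0.15,0.2],[10.9,-0.15,0.2],[10.9,-0.15,0.2],[10.9,-0.15,0.2]],"dr":[[0,0,0],[0,0,0],[0,0,0],[0,0,0],[0,0,0],[0,0,0],[0,0,0],[0,0,0]]}'
python3 - <<'E'
from h import *
st();go([.4725,-.1335,.109],-.0144)
P=manip.get_state()['position']
im=grab('top'); W=world(im);z=W[...,2];p=im['pixels'];hsv=cv2.cvtColor(p,cv2.COLOR_BGR2HSV)
m=(hsv[...,0]>8)&(hsv[...,0]<30)&(hsv[...,1]>110)&(z>.107)&(z<.28)&(np.hypot(W[...,0]-P[0],W[...,1]-P[1])<.1); S=W[m]
print((S.min(0)).round(4),(S.max(0)).round(4),(S.mean(0)).round(4))
s=(z>.13)&(z<.15)&(abs(W[...,0]-.471)<.04)&(abs(W[...,1]+.18)<.012); q=W[s]; print('staple',s.sum(),q.min(0),q.max(0),q.mean(0))
E
```

```text
clock: 11.1
position: [0.4752, -0.0541, 0.1114]
ee_rot: [0.497, 0.504, 0.495, -0.503]
contact_force: [-0.1, -0.4, -3.1]
width: 0.0215
t 11.1 pos [ 0.4752 -0.0541  0.1114] F [-0.1 -0.4 -3.1] w 0.0215 q [-0.26  0.23  1.89  0.    1.01 -0.24]
toolx [ 0.003 -0.001 -1.   ] tooly [ 1.    -0.016  0.003] yaw -0.016
dpos cm [ 0.25 -0.14  7.94] dr [-0.001  0.001 -0.003] |deg| 0.2
[ 0.4452 -0.1412  0.1238] [ 0.4757 -0.0775  0.2728] [ 0.4721 -0.1258  0.1311]
staple 54 [ 0.45078047 -0.1839922   0.13079299] [ 0.49318302 -0.17732399  0.14690781] [ 0.47217983 -0.18024212  0.14080663]
```

```bash
python3 -m creep '{"delta_pos":[[0,-0.1,0.8],[0,-0.1,1.6],[0,-0.1,2.4],[0,-0.1,3.2],[0,-0.1,4],[0,-0.1,4.6],[0,-0.1,4.8],[0,-0.1,4.8]],"dr":[[0,0,0],[0,0,0],[0,0,0],[0,0,0],[0,0,0],[0,0,0],[0,0,0],[0,0,0]]}'
python3 -m creep '{"delta_pos":[[0,0,0.6],[0,0,1.2],[0,0,1.8],[0,0,2.4],[0,0,2.9],[0,0,2.9],[0,0,2.9]],"dr":[[0,0,0],[0,0,0],[0,0,0],[0,0,0],[0,0,0],[0,0,0],[0,0,0]]}'
python3 - <<'E'
from h import *
st();go([.4725,-.1335,.107],-.0144)
P=manip.get_state()['position']
im=grab('top'); W=world(im);z=W[...,2];p=im['pixels'];hsv=cv2.cvtColor(p,cv2.COLOR_BGR2HSV)
m=(hsv[...,0]>8)&(hsv[...,0]<30)&(hsv[...,1]>110)&(z>.107)&(z<.14)&(abs(W[...,0]-P[0])<.03)&(abs(W[...,1]-P[1])<.12); S=W[m]
print(m.sum(),(S.min(0)).round(4),(S.max(0)).round(4),(S.mean(0)).round(4))
E
```

```text
clock: 11.95
position: [0.4722, -0.1022, 0.1101]
ee_rot: [0.496, 0.504, 0.496, -0.504]
contact_force: [-0.1, 0.1, -2.7]
width: 0.0215
clock: 12.65
position: [0.4717, -0.1309, 0.1101]
ee_rot: [0.496, 0.504, 0.496, -0.504]
contact_force: [-0.6, 0.2, -3.7]
width: 0.0208
t 12.65 pos [ 0.4717 -0.1309  0.1101] F [-0.6  0.2 -3.7] w 0.0208 q [-0.41  0.25  1.87  0.    1.02 -0.4 ]
toolx [-0.  0. -1.] tooly [ 1.    -0.016 -0.   ] yaw -0.016
dpos cm [0.31 0.08 0.25] dr [-0.002 -0.     0.   ] |deg| 0.1Traceback (most recent call last):
  File "<stdin>", line 6, in <module>
    return umr_minimum(a, axis, None, out, keepdims, initial, where)
ValueError: zero-size array to reduction operation minimum which has no identity
```

No contact forces so far. I'll advance the last 3 mm and set the pin down.

```bash
python3 -m creep '{"delta_pos":[[0,0,0.2],[0,0,0.3],[0.1,0,0.3],[0.2,0,0.3],[0.3,0,0.3],[0.32,0,0.3],[0.32,0,0.3],[0.32,0,0.3]],"dr":[[0,0,0],[0,0,0],[0,0,0],[0,0,0],[0,0,0],[0,0,0],[0,0,0],[0,0,0]]}'
python3 - <<'E'
from h import *
st()
im=grab('side'); save(im,'pics/side4.png',(230,60,360,160),5)
W=world(im);z=W[...,2];p=im['pixels'];hsv=cv2.cvtColor(p,cv2.COLOR_BGR2HSV)
m=(hsv[...,0]>8)&(hsv[...,0]<30)&(hsv[...,1]>110)&(z>.107)&(z<.14)&(abs(W[...,0]-.471)<.03)&(abs(W[...,1]+.18)<.06); S=W[m]; print(S.round(4)[::3])
print(proj(im,[.471,-.225,.118]),proj(im,[.471,-.18,.118]))
E
```

```text
clock: 13.5
position: [0.4718, -0.1339, 0.1069]
ee_rot: [0.496, 0.504, 0.496, -0.504]
contact_force: [-0.7, -0.5, -3.1]
width: 0.0216
t 13.5 pos [ 0.4718 -0.1339  0.1069] F [-0.7 -0.5 -3.1] w 0.0216 q [-0.42  0.26  1.87  0.    1.01 -0.4 ]
toolx [ 0.  0. -1.] tooly [ 1.    -0.016  0.   ] yaw -0.016
[]
[298.88980294 104.73522507] [293.77892157 113.52878767]
```

View pics/side4.png

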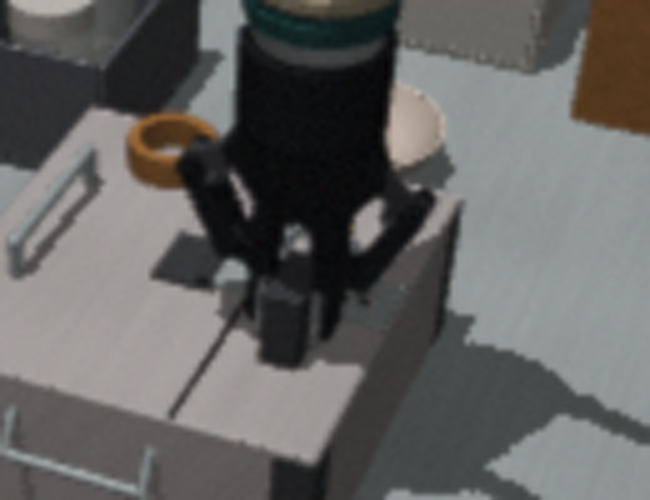

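The block at (285,325) is just above the lid, and the wrist still carries its weight. I'll lower 1 mm at a time until it rests.

```bash
python3 -m creep '{"delta_pos":[[0.05,0,0],[0.1,0,0],[0.1,0,0],[0.1,0,0]],"dr":[[0,0,0],[0,0,0],[0,0,0],[0,0,0]]}'
python3 -m creep '{"delta_pos":[[0.05,0,0],[0.1,0,0],[0.1,0,0],[0.1,0,0]],"dr":[[0,0,0],[0,0,0],[0,0,0],[0,0,0]]}'
```

```text
clock: 13.95
position: [0.4718, -0.1339, 0.1068]
ee_rot: [0.496, 0.504, 0.496, -0.504]
contact_force: [-2.1, 0.7, 5.5]
width: 0.0213
clock: 14.35
position: [0.4718, -0.1339, 0.1068]
ee_rot: [0.496, 0.504, 0.496, -0.504]
contact_force: [-3.3, 1.7, 13.3]
width: 0.0213
```

It's resting. I'll ease off 1 mm, open and retreat straight up.

```bash
python3 -m creep '{"delta_pos":[[-0.1,0,0],[-0.1,0,0]],"dr":[[0,0,0],[0,0,0]]}'
python3 -m creep '{"delta_pos":[[0,0,0],[0,0,0],[0,0,0],[0,0,0],[0,0,0],[0,0,0]],"dr":[[0,0,0],[0,0,0],[0,0,0],[0,0,0],[0,0,0],[0,0,0]]}' 0.3
python3 -m creep '{"delta_pos":[[-1,0,0],[-2,0,0],[-4,0,0],[-7,0,0],[-11,0,0],[-15,0,-5],[-15,0,-10],[-15,0,-15],[-15,0,-20],[-15,0,-25]],"dr":[[0,0,0],[0,0,0],[0,0,0],[0,0,0],[0,0,0],[0,0,0],[0,0,0],[0,0,0],[0,0,0],[0,0,0]]}'
python3 - <<'E'
from h import *
st()
for n in('side','top'):
    im=grab(n)
    W=world(im);z=W[...,2];p=im['pixels'];hsv=cv2.cvtColor(p,cv2.COLOR_BGR2HSV)
    m=(hsv[...,0]>8)&(hsv[...,0]<30)&(hsv[...,1]>110)&(z>.107)&(z<.14)&(abs(W[...,0]-.471)<.03)&(abs(W[...,1]+.18)<.06); S=W[m]
    if len(S): print(n,'shaft',len(S),S.min(0).round(4),S.max(0).round(4),S.mean(0).round(4))
    m=(p.max(-1)<80)&(abs(z-.145)<.005)&(abs(W[...,0]-.471)<.04)&(W[...,1]>-.17)&(W[...,1]<-.08); print(n,'block',m.sum(),W[m].mean(0).round(4),cv2.minAreaRect(np.float32(W[m][:,:2])))
    m=(abs(z-.107)<.004)&(W[...,0]>.425)&(W[...,0]<.54)&(abs(W[...,1]+.18)<.03); q=W[m]; print('hasp',m.sum(),q.min(0).round(4),q.max(0).round(4))
    c=proj(im,[.471,-.16,.12]).astype(int); save(im,f'pics/{n}5.png',(c[0]-55,c[1]-45,c[0]+55,c[1]+45),5)
a,b=cv2.imread('pics/side5.png'),cv2.imread('pics/top5.png'); cv2.imwrite('pics/both5.png',cv2.resize(np.hstack([a,b]),None,fx=.72,fy=.72))
E
```

```text
clock: 14.55
position: [0.4718, -0.1339, 0.1068]
ee_rot: [0.496, 0.504, 0.496, -0.504]
contact_force: [-3.0, 0.7, 8.4]
width: 0.0215
clock: 15.15
position: [0.4717, -0.1339, 0.1058]
ee_rot: [0.496, 0.504, 0.496, -0.504]
contact_force: [0.2, -0.9, 0.0]
width: 0.0556
clock: 16.15
position: [0.4755, 0.1064, 0.2576]
ee_rot: [0.497, 0.505, 0.495, -0.503]
contact_force: [2.0, 0.1, -0.7]
width: 0.0555
t 16.15 pos [0.4755 0.1064 0.2576] F [ 2.   0.1 -0.7] w 0.0555 q [0.08 0.13 1.64 0.   1.38 0.09]
toolx [ 0.003  0.    -1.   ] tooly [ 1.    -0.016  0.003] yaw -0.016
side shaft 16 [ 0.4657 -0.2167  0.1201] [ 0.4722 -0.1756  0.1244] [ 0.4685 -0.1967  0.1221]
side block 99 [ 0.4705 -0.1285  0.1444] ((0.47117871046066284, -0.12960703670978546), (0.045593686401844025, 0.021629346534609795), 89.05146789550781)
hasp 140 [ 0.4276 -0.2021  0.1031] [ 0.5384 -0.1536  0.1108]
top shaft 63 [ 0.4667 -0.2192  0.1191] [ 0.4754 -0.1618  0.127 ] [ 0.4702 -0.191   0.1222]
top block 155 [ 0.4703 -0.1325  0.145 ] ((0.4710220694541931, -0.13255614042282104), (0.019912319257855415, 0.04135254770517349), 1.1446197032928467)
hasp 531 [ 0.4294 -0.2097  0.103 ] [ 0.5396 -0.1545  0.111 ]
```

View pics/both5.png

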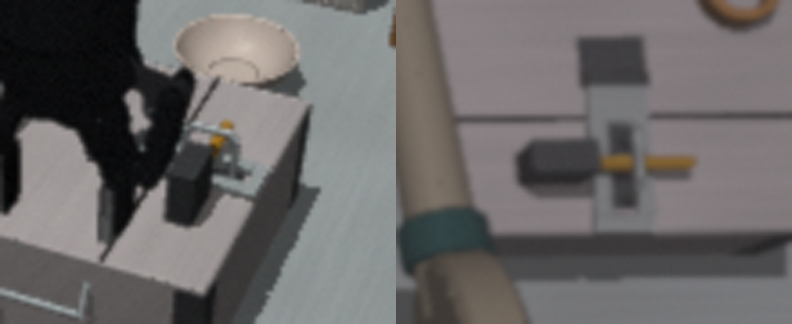

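The pin stands with its shaft through the bow and about 40 mm sticking out beyond it. The block face is about 5.5 mm short of the hasp, at (600,162) on the right-hand panel. "Close up" should be tighter, so I'll re-grip and advance about 4 mm.

```bash
python3 -m creep '{"delta_pos":[[0,0,5],[0,0,10],[0,0,15],[0,0,20],[0,0,25],[0,0,25],[4,0,25],[7,0,25],[7,0,25],[7,0,25]],"dr":[[0,0,0],[0,0,0],[0,0,0],[0,0,0],[0,0,0],[0,0,0],[0,0,0],[0,0,0],[0,0,0],[0,0,0]]}'
python3 -m creep '{"delta_pos":[[2,0,0],[4,0,0],[6,0,0],[7.5,0,0],[7.85,0,0],[7.85,0,0],[7.85,0,0]],"dr":[[0,0,0],[0,0,0],[0,0,0],[0,0,0],[0,0,0],[0,0,0],[0,0,0]]}'
python3 -m creep '{"delta_pos":[[0,0,0],[0,0,0],[0,0,0],[0,0,0],[0,0,0],[0,0,0]],"dr":[[0,0,0],[0,0,0],[0,0,0],[0,0,0],[0,0,0],[0,0,0]]}' -1 20
```

```text
clock: 17.25
position: [0.4716, -0.1455, 0.1868]
ee_rot: [0.496, 0.504, 0.496, -0.504]
contact_force: [0.4, 0.3, -0.1]
width: 0.0556
clock: 17.95
position: [0.4729, -0.1458, 0.1091]
ee_rot: [0.497, 0.504, 0.495, -0.503]
contact_force: [0.3, 0.5, 0.7]
width: 0.0552
clock: 18.55
position: [0.4719, -0.1456, 0.1082]
ee_rot: [0.496, 0.504, 0.496, -0.504]
contact_force: [-1.3, -0.0, 5.3]
width: 0.0218
```

The retreat had stopped 12 mm short of its command, so this grip sits too far forward on the block. I'll open, back off 12 mm, re-grip and then advance.

```bash
python3 -m creep '{"delta_pos":[[0,0,0],[0,0,0],[0,0,0],[0,0,0],[0,0,-0.6],[0,0,-1.2],[0,0,-1.2],[0,0,-1.2]],"dr":[[0,0,0],[0,0,0],[0,0,0],[0,0,0],[0,0,0],[0,0,0],[0,0,0],[0,0,0]]}' 0.3
python3 -m creep '{"delta_pos":[[0,0,0],[0,0,0],[0,0,0],[0,0,0],[0,0,0],[0,0,0]],"dr":[[0,0,0],[0,0,0],[0,0,0],[0,0,0],[0,0,0],[0,0,0]]}' -1 20
python3 -m creep '{"delta_pos":[[0,0,0.1],[0,0,0.2],[0,0,0.3],[0,0,0.4],[0,0,0.4],[0,0,0.4]],"dr":[[0,0,0],[0,0,0],[0,0,0],[0,0,0],[0,0,0],[0,0,0]]}'
python3 -c "
from h import *
st()"
```

```text
clock: 19.35
position: [0.4718, -0.1331, 0.1075]
ee_rot: [0.496, 0.504, 0.496, -0.504]
contact_force: [0.4, 0.9, 0.5]
width: 0.0551
clock: 19.95
position: [0.4719, -0.1335, 0.1075]
ee_rot: [0.496, 0.504, 0.496, -0.504]
contact_force: [0.5, -0.0, 1.7]
width: 0.0216
clock: 20.55
position: [0.4715, -0.1371, 0.1075]
ee_rot: [0.496, 0.504, 0.496, -0.504]
contact_force: [-0.4, 4.8, 5.3]
width: 0.0213
t 20.55 pos [ 0.4715 -0.1371  0.1075] F [-0.4  4.8  5.3] w 0.0213 q [-0.43  0.26  1.87  0.    1.01 -0.41]
toolx [-0.     0.001 -1.   ] tooly [ 1.    -0.016 -0.   ] yaw -0.016
```

```bash
python3 -m creep '{"delta_pos":[[0,0,0],[0,0,0],[0,0,0],[0,0,0],[0,0,0],[0,0,0]],"dr":[[0,0,0],[0,0,0],[0,0,0],[0,0,0],[0,0,0],[0,0,0]]}' 0.3
python3 -m creep '{"delta_pos":[[-1,0,0],[-2,0,0],[-4,0,0],[-7,0,0],[-11,0,0],[-15,0,-5],[-15,0,-10],[-15,0,-15],[-15,0,-20],[-15,0,-25]],"dr":[[0,0,0],[0,0,0],[0,0,0],[0,0,0],[0,0,0],[0,0,0],[0,0,0],[0,0,0],[0,0,0],[0,0,0]]}'
python3 -m creep '{"delta_pos":[[0,0,-5],[0,0,-10],[0,0,-12],[0,0,-12],[0,0,-12]],"dr":[[0,0,0],[0,0,0],[0,0,0],[0,0,0],[0,0,0]]}'
python3 - <<'E'
from h import *
st()
for n in('side','top'):
    im=grab(n)
    W=world(im);z=W[...,2];p=im['pixels'];hsv=cv2.cvtColor(p,cv2.COLOR_BGR2HSV)
    m=(hsv[...,0]>8)&(hsv[...,0]<30)&(hsv[...,1]>110)&(z>.107)&(z<.14)&(abs(W[...,0]-.471)<.03)&(abs(W[...,1]+.18)<.06); S=W[m]
    if len(S): print(n,'shaft',len(S),S.min(0).round(4),S.max(0).round(4),S.mean(0).round(4))
    m=(p.max(-1)<80)&(abs(z-.145)<.005)&(abs(W[...,0]-.471)<.04)&(W[...,1]>-.17)&(W[...,1]<-.08); print(n,'block',m.sum(),W[m].mean(0).round(4),cv2.minAreaRect(np.float32(W[m][:,:2])))
    c=proj(im,[.471,-.16,.12]).astype(int); save(im,f'pics/{n}6.png',(c[0]-55,c[1]-45,c[0]+55,c[1]+45),5)
a,b=cv2.imread('pics/side6.png'),cv2.imread('pics/top6.png'); cv2.imwrite('pics/both6.png',cv2.resize(np.hstack([a,b]),None,fx=.72,fy=.72))
E
```

```text
clock: 21.15
position: [0.4717, -0.1375, 0.1074]
ee_rot: [-0.496, -0.504, -0.496, 0.504]
contact_force: [0.0, -0.4, -0.9]
width: 0.0557
clock: 22.15
position: [0.4754, 0.1029, 0.2591]
ee_rot: [0.497, 0.505, 0.495, -0.503]
contact_force: [0.8, 0.2, -0.5]
width: 0.0553
clock: 22.65
position: [0.4772, 0.2209, 0.2581]
ee_rot: [0.497, 0.504, 0.496, -0.504]
contact_force: [0.0, -0.3, 0.0]
width: 0.0554
t 22.65 pos [0.4772 0.2209 0.2581] F [ 0.  -0.3  0. ] w 0.0554 q [ 0.3   0.19  1.56 -0.    1.39  0.32]
toolx [ 0.001 -0.001 -1.   ] tooly [ 1.    -0.014  0.001] yaw -0.014
side shaft 18 [ 0.466  -0.223   0.1187] [ 0.4723 -0.1871  0.1242] [ 0.4684 -0.2039  0.122 ]
side block 93 [ 0.4702 -0.1317  0.1446] ((0.4708377718925476, -0.13453680276870728), (0.04449441283941269, 0.021893348544836044), 87.78189086914062)
top shaft 60 [ 0.4666 -0.224   0.1189] [ 0.4728 -0.1674  0.127 ] [ 0.4697 -0.197   0.1222]
top block 159 [ 0.4702 -0.1354  0.1446] ((0.4709617793560028, -0.1362839937210083), (0.043224506080150604, 0.019708245992660522), 88.58256530761719)
```

View pics/both6.png

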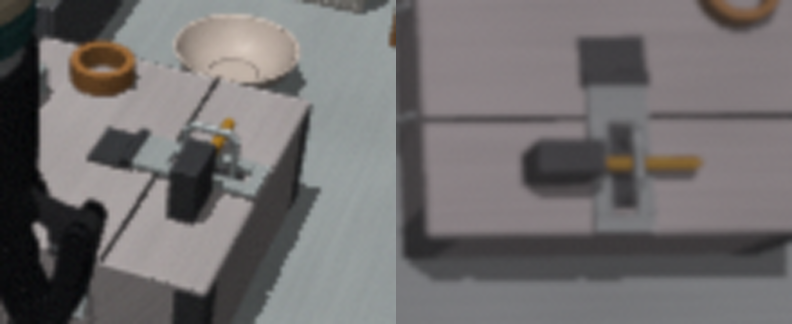

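The block now stands upright close against the hasp at (600,160) on the right panel, with the shaft through the bow to (700,163). The hasp is flat and the gripper is clear, so I'll hand it in.

```bash
python3 -c "
from rig import manip
print(manip.sign_off(), manip.get_state()['clock'])"
```

```text
the job is handed in; nothing more can be done
the job is handed in; nothing more can be done
```

The chest is locked and the job is handed in at about 22.8 s of the 58 s. I swung the hasp down over its staple first, then pushed the long slim pin's shaft sideways through the loop from the +y side. The pin was left standing on the lid; the other two pins and the blue look-alikes were not touched.

**Last checks:**
- **Hasp:** flat over the staple, its top about 7 mm above the lid, with the bow standing through the slot.
- **Pin:** upright and level, with the shaft tip at y ≈ -0.224, about 44 mm beyond the loop.
- **Gap to the hasp:** about 1–2 mm, estimated by taking off the 4 mm of the last push. The two cameras disagree by about 2 mm on where the block is, so this figure is uncertain by that much.
- **Robot:** clear of everything, and the largest force in any reading was about 13 N.

**Corrections along the way:** the first placing left a gap of about 5.5 mm, so I gripped the pin again to push it further. That first re-grip was 12 mm too far forward because the retreat had stopped short of its command. I opened, backed off, re-gripped and then pushed the last 4 mm.

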